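# Lay out the step for mashing and jarring

### The arm

A 6-joint arm with a two-finger parallel gripper is mounted at the origin on the work surface. World frame = base frame: x ahead of the robot, y to its left, z up, the work surface at z = 0. Lengths are in m, angles in rad, forces in N, time in s.
With the tool pointing down it reaches from about 0.325 to 0.9 m from the base axis. Payload 6.1 kg.
Tool frame: the origin (TCP) lies midway between the tips of the shut fingers; the grasp point (between the pads) lies 19 mm behind it; z points along the fingers, y is the line along which they close (so a half turn about z gives the same grasp; the last joint's range is limited). The gripper opens to 87 mm and grips with 3 to 60 N. Pads are 19 mm wide; open, the fingers measure 117 mm over their backs; the gripper's body (75 mm by 190 mm) begins 51 mm behind the grasp point.
Start: joints at [-1.325, 0.22, 1.526, -0, 1.395, -0.126], TCP at [0.227, -0.582, 0.223] pointing down, gripper open.
Joint ranges: [-2.98, 2.98], [-0.91, 2.08], [0.09, 2.57], [-1.24, 4.39], [0.2, 2.65], [-2.68, 2.68]. Speed limits (rad/s): [2.57, 2.57, 3.01, 3.14, 3.14, 3.14].

### API

Orientations are given as a rotation vector (axis times angle).
In Python, from station import * gives the robot as it stands.
- The arm moves only by the tool drive_tool, never from a script. Its argument "motion" is a list that holds one entry, the list of rows, each a list of 5 numbers: the opening, from 0 (shut) to 1 (fully open), then the shift along the tool's x, y, z each as a share of 0.025 m, from -1 to 1, then the turn about the tool's z as a share of 8 degrees, from -1 to 1. In form: [[[claw, x, y, z, yaw], ...]]. A call has 1 to 8 rows; each row shifts and turns the commanded pose from where the row before left it, along the tool's axes as they then stand; what a row does not reach is not made up. A row lasts 1/10 s, in which the tool goes at most 50 mm and 8.59 degrees, less where a joint would pass 70% of its speed; a pose out of reach is approached as far as the arm can. A call with a number of a shift or a turn outside -1 to 1 is refused whole. A call with a gripper value outside its range is refused whole. The fingers move at their own pace and stop on an object; "force" is the grip in N (left out, the last holds). Time passes only in rows, so rows that do not move let the fingers close. It gives the time, the measured TCP pose, the force, the opening and the grip force at its end, in the units of the state.
- read_state(): the state, without advancing time (a new reading comes with each control period).
- capture(name): name is "side" or "top"; returns the picture (400x640x3 uint8, red, green, blue); there is no depth.
- camera_info(name): a dict with "vfov" (degrees; the focal length in pixels is half the picture's height over the tangent of half this angle, whatever the lens; pixels are square), "cx", "cy" (the principal point, pixels), "dist" ([k1, k2, p1, p2, k3] as OpenCV has them; the pictures are not rectified), "extrinsics" (4x4, takes a point from camera to world coordinates). Camera axes: x right, y up, looking along -z (the intrinsics and any distortion apply to the point x, -y, -z); pixel columns grow to the right and rows downward; lengths in m; the calibration is good to about 2 mm. A picture is of the moment at which its call begins. camera_info takes no time and is no camera call.
- sign_off(): hands the job in; it is judged then, once.
The state is a dict: "clock": time; "joint_pos": joint angles; "joint_vel": joint speeds; "effort": joint torques, N m; "tool_pos": TCP position; "eef_rot": TCP orientation; "force": force on the tool from outside, world axes, zero at the start; "torque": the same for the moment, N m; "opening": finger opening in m; "grip_force": force on a finger pad.
Only numpy, scipy, OpenCV 4.12 (cv2) and the standard library are available. Lean on these libraries where they do the work, as an engineer would, in place of code of your own. Each camera call takes 0.05 s, during which the arm holds its last target. There are 200 camera calls.

### The job

Set out the grey step for mashing and jarring: stand the steel bowl on it midway between the orange tub and the kitchen scale and in line with them, with the wooden masher standing head down in the bowl, the tall clip jar in the middle of the scale's weighing plate, and the short clip jar on the step squarely in front of the tub (on the robot's side), with about 3 cm clear between the two. Keep the glass jars upright and set them down gently, without dropping them, and leave the shoe-polish tin and the potted cactus where they are. Which end of the step holds the tub and which the scale differs from day to day.

Things in the scene. Friction and masses are not known exactly. Their poses are not given: they have to be found in the camera images.
- step: Low grey plastic step, 240 (x) x 460 (y) x 100 mm high, standing on the bench, fixed. Origin: centre of its underside, so its flat top is at z = +100. Its -x is its front, the long edge nearest the robot; its y runs along its length. The tub and the scale stand on it, near its two ends, either way round.
- tub: Orange plastic storage tub with a lid and a round press button on top, 110 (x) x 120 (y) x 106 mm high (the lid is the widest part; the body below it is 98 x 108), full and heavy: it stays put (fixed). Origin: centre of its underside, on the step's top. Its axes are parallel to the step's; -x is its front, towards the robot.
- scale: Flat kitchen scale, fixed: a square steel weighing plate, 116 (x) x 120 (y) mm, its top 20 mm above the scale's underside, with a black display strip 44 mm wide in front of it (-x). Origin: on the underside, under the middle of the weighing plate. Axes parallel to the step's. The plate does not sink under load. The centres of tub and scale plate are 320 to 336 mm apart.
- bowl: Round, double-walled stainless steel bowl, loose, about 0.26 kg: 124 mm over the rim, 60 mm high, foot 100 mm across; the wall is 9 mm thick and upright over the top 30 mm, so it can be lifted by pinching the wall at the rim from above. Flat inner floor about 80 mm across, 8 mm above the underside. Origin: centre of its underside, z up.
- masher: Turned wooden masher, loose, about 0.15 kg, 180 mm tall, standing upright on its head: the head is a cylinder 46 mm across and 34 mm high at the bottom, the handle rises from it, 23 mm thick at its thinnest (66 mm up), 26 mm at 110 mm up, 29 mm at 160 mm up. Origin: centre of the head's flat underside, z along the handle, upwards.
- jar_tall: The tall clear glass jar, its glass lid held shut by a wire spring clip; loose, 0.36 kg; 66 mm across, wall straight up to 95 mm, then a neck and a lid 64 mm across, 118 mm high (120 with wire). Clip lever stands out 6 mm on its -x side, hinge wire 4 mm on +x (both near the top); +y and -y sides bare. Origin: centre of its underside, z up. Any heading will do.
- jar_short: The short clear glass jar of the same kind; loose, 0.17 kg; 54 mm across, wall straight up to 42 mm, lid 52 mm across, 65 mm high (67 with wire). Clip lever stands out 6 mm on its -x side, hinge wire 4 mm on +x; +y and -y sides bare. Origin: centre of its underside, z up. Any heading will do.
- tin: Round flat shoe-polish tin of bare metal, 72 mm across, 28 mm high, loose bystander, to be left where it is. Origin: centre of its underside.
- pot: Small cactus in a clay pot, 80 mm across, pot 66 mm and cactus 110 mm high, loose bystander, to be left where it is. Origin: centre of its underside.
Things that resemble listed ones, but are neither listed nor needed, are in the scene too. What is shaped like the masher but blue, green or yellow is not meant.

How it is judged:
At the end, for the whole second after the job is handed in: All released, at rest, upright. Bowl on the step, 148-181 mm from tub and plate centres, in line within 16 mm. Masher on the bowl floor within 25 mm of centre. Tall jar within 15 mm of plate centre. Short jar 96-130 mm before the tub centre, 16 mm sideways. Tin, pot moved under 30 mm (z of bowl in the frame of step between 0.094 and 0.106 m and angle between each of bowl, jar_tall, jar_short's own z axis and vertical below 0.06 rad and horizontal distance between bowl and tub between 0.148 and 0.181 m and x of bowl in the frame of tub between -0.016 and 0.016 m and horizontal distance between bowl and scale between 0.148 and 0.181 m and x of bowl in the frame of scale between -0.016 and 0.016 m and horizontal distance between masher and bowl below 0.025 m and z of masher in the frame of bowl between 0.003 and 0.016 m and angle between masher's own z axis and vertical below 0.1 rad and horizontal distance between jar_tall and scale below 0.015 m and z of jar_tall in the frame of scale between 0.015 and 0.026 m and x of jar_short in the frame of tub between -0.13 and -0.096 m and y of jar_short in the frame of tub between -0.016 and 0.016 m and z of jar_short in the frame of step between 0.094 and 0.106 m and linear speed of each of bowl, masher, jar_tall, jar_short below 0.02 m/s and angular speed of each of bowl, masher, jar_tall, jar_short below 0.6 rad/s and distance of each of tin, pot from where it was at the start of the episode below 0.03 m and angle between each of tin, pot's own z axis and vertical below 0.15 rad); the robot touches nothing.
It fails at once if a glass jar is tipped over (angle between any of jar_tall, jar_short's own z axis and vertical above 0.6 rad).
It fails at once if a glass jar is let go and falls more than about 2 cm (faster than 0.6 m/s with no finger on it) ((linear speed of jar_tall above 0.6 m/s and contact force between jar_tall and the fingers below 0.5 N) or (linear speed of jar_short above 0.6 m/s and contact force between jar_short and the fingers below 0.5 N)).
It fails at once if the shoe-polish tin or the potted cactus is pushed away or knocked over (distance of any of tin, pot from where it was at the start of the episode above 0.03 m or angle between any of tin, pot's own z axis and vertical above 0.5 rad).
It also fails if it takes over 115 s, if anything falls off the work surface, if the arm or the gripper's body presses on something with over 40 N, if the wrist force passes 120 N, or if a joint passes its speed limit or range.

## Working session

There is one attempt and no reset: what is moved stays moved. The work goes in short steps, Python scripts to look and compute and a tool call to move; the robot and the scene stay as the last step left them, time stands still between calls to the robot, and variables do not carry over. Pictures are saved under pics/ and viewed, at most 14 in all, crops included, and the job is handed in when it is done.

Besides the shell and the picture viewer there is one more tool, called after "Emit:" as name(argument=value, ...), one argument or row to a line, values as JSON. drive_tool: Moves the arm, as the interface text tells. Its arguments: {"type":"object","properties":{"motion":{"type":"array","items":{"type":"array","items":{"type":"array","items":{"type":"number"}}}},"force":{"type":"number"}},"required":["motion"]}

```bash
ls; mkdir -p pics; python3 - <<'E'
from station import *
import cv2
for n in("side","top"):
    i=camera_info(n);print(n,i)
    cv2.imwrite(f"pics/{n}0.png",capture(n)[:,:,::-1])
s=read_state();print(s)
E
```

```text
pics
side {'vfov': 45.125502604870604, 'cx': 315.1074127263783, 'cy': 202.2346170027731, 'dist': array([-0.12436382,  0.        ,  0.        ,  0.        ,  0.        ]), 'extrinsics': array([[-0.68405709,  0.55173513, -0.47713127, -0.22985857],
       [-0.72942292, -0.51996518,  0.44449794,  0.68134211],
       [-0.00284652,  0.65209245,  0.75813411,  1.29797458],
       [ 0.        ,  0.        ,  0.        ,  1.        ]])}
top {'vfov': 42.74957769957932, 'cx': 320.3018734027473, 'cy': 200.36093581032614, 'dist': array([-0.10757613,  0.        ,  0.        ,  0.        ,  0.        ]), 'extrinsics': array([[-0.01257135,  0.9903171 , -0.13825339,  0.29016771],
       [-0.99987981, -0.01370479, -0.00724934, -0.02306931],
       [-0.00907388,  0.13814564,  0.99037036,  1.55052544],
       [ 0.        ,  0.        ,  0.        ,  1.        ]])}
{'clock': 0.1, 'joint_pos': array([-1.32506874e+00,  2.21158932e-01,  1.52752725e+00,  9.35249503e-06,
        1.39467791e+00, -1.26081505e-01]), 'joint_vel': array([-7.86909383e-04, -1.41051688e-03, -2.26335862e-03, -4.67987132e-04,
        9.74502149e-05, -2.07646074e-04]), 'effort': array([ 2.49788272e-04, -4.95948637e+01, -3.88518584e+01,  7.01604411e-02,
        5.16531290e-02, -3.53990049e-05]), 'tool_pos': array([ 0.22693465, -0.58173674,  0.22152324]), 'eef_rot': array([-3.08572344e+00, -5.80348585e-01,  1.51842363e-04]), 'force': array([0.02258162, 1.02919776, 0.02611882]), 'torque': array([-1.88919109e-02, -2.47217343e-05, -4.00453880e-03]), 'grip_force': 0.0, 'opening': 0.08675954222835039}
```

View pics/side0.png

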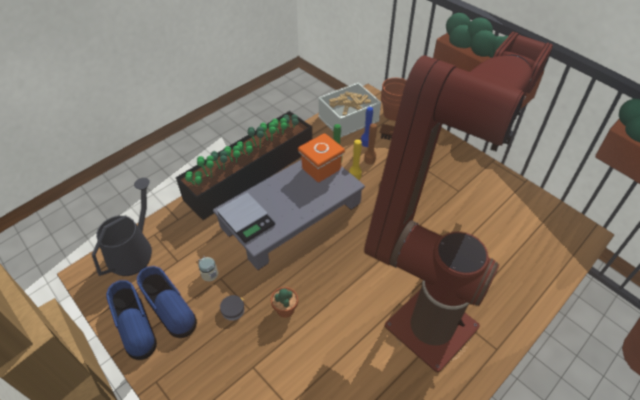

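View pics/top0.png

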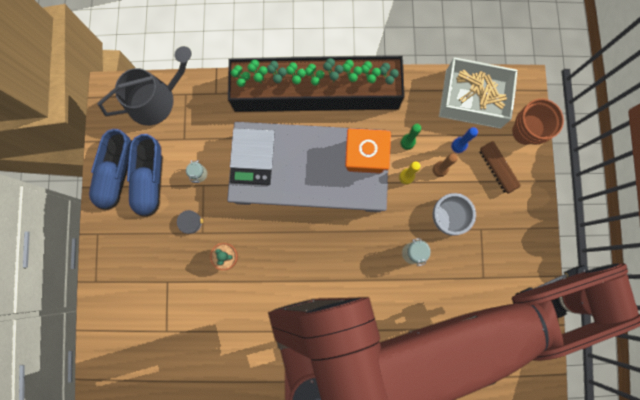

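Side view: tub at about (321,157), scale at (243,213), short jar (208,268), tin (231,308) and pot (285,302). The arm hides the bowl and tall jar. Top view: scale (251,150) on the left (+y), tub (368,150), brown masher (447,163), bowl (455,214), tall jar (418,252), short jar (196,171), tin (189,222), pot (224,257).

```bash
cat > h.py <<'E'
from station import *
import numpy as np, cv2
from scipy.spatial.transform import Rotation as R
def K(n):
    i=camera_info(n);f=200/np.tan(np.radians(i['vfov']/2))
    return np.array([[f,0,i['cx']],[0,f,i['cy']],[0,0,1]]),np.array(i['dist']),np.array(i['extrinsics'])
def ray(n,p):
    k,d,E=K(n);u=cv2.undistortPoints(np.array([[p]],float),k,d)[0,0]
    v=E[:3,:3]@[u[0],-u[1],-1];return E[:3,3],v/np.linalg.norm(v)
def plane(n,p,z):
    o,v=ray(n,p);return o+v*(z-o[2])/v[2]
def tri(p,q):  # top pixel, side pixel -> point, gap
    o1,v1=ray('top',p);o2,v2=ray('side',q)
    t=np.linalg.lstsq(np.c_[v1,-v2],o2-o1,rcond=None)[0]
    a=o1+v1*t[0];b=o2+v2*t[1];return (a+b)/2,np.linalg.norm(a-b)
def proj(n,P):
    k,d,E=K(n);c=E[:3,:3].T@(np.array(P)-E[:3,3])
    return cv2.projectPoints(np.array([[c[0],-c[1],-c[2]]]),np.zeros(3),np.zeros(3),k,d)[0].ravel()
def blob(img,lo,hi,box=None,mn=15):
    h=cv2.cvtColor(img,cv2.COLOR_RGB2HSV);m=cv2.inRange(h,np.array(lo),np.array(hi))
    if box: z=np.zeros_like(m);x0,y0,x1,y1=box;z[y0:y1,x0:x1]=m[y0:y1,x0:x1];m=z
    cs=[c for c in cv2.findContours(m,cv2.RETR_EXTERNAL,cv2.CHAIN_APPROX_NONE)[0] if cv2.contourArea(c)>mn]
    return sorted(cs,key=cv2.contourArea,reverse=True)
def crop(n,x0,y0,x1,y1,s,name):
    im=capture(n);c=cv2.resize(im[y0:y1,x0:x1],None,fx=s,fy=s,interpolation=cv2.INTER_CUBIC)
    cv2.imwrite('pics/'+name,c[:,:,::-1]);return im
E
python3 - <<'E'
from h import *
im=crop('top',175,115,495,275,2.5,'c1.png')
sd=capture('side')
for nm,i in (('top',im),('side',sd)):
    for c in blob(i,(5,190,150),(18,255,255))[:2]: print(nm,cv2.contourArea(c),cv2.boundingRect(c),cv2.minAreaRect(c))
E
```

```text
top 1533.5 (346, 129, 45, 40) ((367.9071350097656, 148.89382934570312), (42.63867950439453, 38.381465911865234), 3.814074993133545)
side 170.0 (302, 137, 35, 27) ((318.7500305175781, 149.75), (27.577163696289062, 22.62741470336914), 45.0)
```

View pics/c1.png

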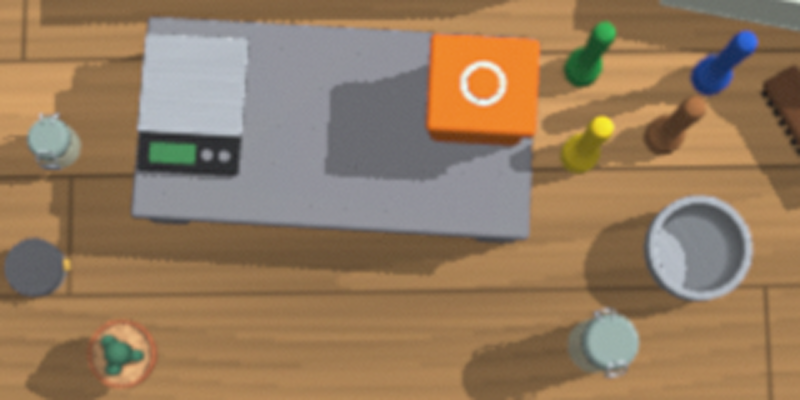

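The crop shows the scale plate corners at (146,34)-(242,134) and the tub lid at (428,35)-(540,137). The bowl rim centre is (699,248), the brown masher top (697,105) with its base (663,138), the tall jar lid (610,338) and the short jar lid (50,137).

```bash
python3 - <<'E'
from h import *
np.set_printoptions(precision=4,suppress=True)
f=lambda x,y:(175-.3+x/2.5,115-.3+y/2.5)
for n,pts,z in [('plate',[(146,34),(248,38),(242,134),(139,132)],.12),('tub',[(432,35),(541,39),(535,137),(429,132)],.206),('step',[(148,18),(132,216),(528,238)],.1),
 ('bowl',[(699,248)],.06),('masherTop',[(697,105)],.18),('yelTop',[(601,129)],.18),('blueTop',[(745,43)],.18),('tall',[(611,336)],.118),('short',[(51,135)],.065),('tin',[(35,267)],.028),('pot',[(124,354)],.066),('lever',[(613,374),(604,314),(53,165),(47,115)],.1)]:
    P=np.array([plane('top',f(*p),z) for p in pts])[:,:2]
    print(n,P.mean(0),P.tolist() if len(P)>1 else '',[proj('side',[*p,z]).round(0).tolist() for p in P])
im=capture('top')
for n,lo,hi,box in [('brown',(3,80,40),(14,220,170),(425,145,462,182)),('yel',(24,150,80),(32,255,255),(390,150,430,190)),('blue',(105,120,50),(125,255,255),(445,120,485,160))]:
    for c in blob(im,lo,hi,box)[:1]: print(n,cv2.minAreaRect(c),cv2.contourArea(c))
g=im[150:182,427:462];print(cv2.cvtColor(im,cv2.COLOR_RGB2HSV)[[165,169,157,158],[442,440,453,456]])
E
```

```text
plate [0.6438 0.1818] [[0.7046300153605817, 0.23794952604674857], [0.6975430748958305, 0.11905979336145044], [0.5843128908112758, 0.12571743813301878], [0.58858631480224, 0.24431326226494382]] [[218.0, 209.0], [248.0, 191.0], [268.0, 212.0], [238.0, 231.0]]
tub [ 0.6163 -0.1448] [[0.6732755650591173, -0.08953992217349956], [0.6673425879506882, -0.20795177273573218], [0.5588946138398595, -0.19773268578275105], [0.5658578581388707, -0.08405599229311504]] [[299.0, 146.0], [326.0, 131.0], [347.0, 148.0], [320.0, 163.0]]
step [0.5622 0.0982] [[0.7299240624895889, 0.23954263668331277], [0.49420760397617053, 0.2548952976157414], [0.462511757062929, -0.19974376414352835]] [[214.0, 209.0], [255.0, 255.0], [366.0, 185.0]]
bowl [ 0.4525 -0.4069]  [[406.0, 165.0]]
masherTop [ 0.5979 -0.3818]  [[374.0, 124.0]]
yelTop [ 0.5721 -0.274 ]  [[359.0, 141.0]]
blueTop [ 0.6681 -0.4399]  [[371.0, 108.0]]
tall [ 0.3484 -0.2877]  [[409.0, 186.0]]
short [0.5983 0.3608]  [[208.0, 261.0]]
tin [0.4437 0.3864]  [[234.0, 304.0]]
pot [0.337  0.2691]  [[286.0, 298.0]]
lever [0.4627 0.0325] [[0.3061848090084967, -0.2918337625060349], [0.37424058295670004, -0.28392610367839183], [0.5553767470358166, 0.34850631314413427], [0.6149591608680114, 0.3570928843397296]] [[419.0, 196.0], [402.0, 186.0], [218.0, 261.0], [204.0, 250.0]]
brown ((445.3824462890625, 163.90972900390625), (14.133734703063965, 30.41189956665039), 46.97493362426758) 237.5
yel ((409.01910400390625, 171.4649658203125), (13.40786075592041, 25.219545364379883), 28.610458374023438) 222.0
blue ((464.7500305175781, 139.24998474121094), (12.727920532226562, 30.405588150024414), 45.0) 249.0
[[ 12 128  78]
 [ 13 135  83]
 [ 13 149 175]
 [ 14 143 186]]
```

```bash
python3 - <<'E'
from h import *
np.set_printoptions(precision=3,suppress=True)
im=capture('top');sd=capture('side')
for z in (0,.05,.08):print(z,plane('top',(161,165),z),plane('side',(158,272),z),plane('side',(195,325),z))
# jar lids: grey-green blobs
for n,i,box in (('top',im,(180,155,212,185)),('side',sd,(195,250,222,285)),('top',im,(403,238,433,266))):
    for c in blob(i,(70,12,130),(110,90,255),box)[:2]: print(n,cv2.contourArea(c),cv2.boundingRect(c),cv2.minEnclosingCircle(c))
crop('side',140,220,300,340,5,'s1.png')
# masher base check
print(plane('top',(175-.3+663/2.5,115-.3+138/2.5),.017))
E
```

```text
0 [0.626 0.487 0.   ] [0.718 0.49  0.   ] [0.481 0.507 0.   ]
0.05 [0.615 0.47  0.05 ] [0.681 0.497 0.05 ] [0.454 0.513 0.05 ]
0.08 [0.608 0.46  0.08 ] [0.659 0.502 0.08 ] [0.437 0.517 0.08 ]
top 169.0 (187, 162, 16, 16) ((194.3205108642578, 169.8076934814453), 7.986385822296143)
side 93.5 (200, 258, 14, 11) ((206.5, 263.0), 6.800835609436035)
top 300.5 (410, 241, 20, 22) ((418.4444580078125, 251.22222900390625), 10.787025451660156)
[ 0.594 -0.38   0.017]
```

View pics/s1.png

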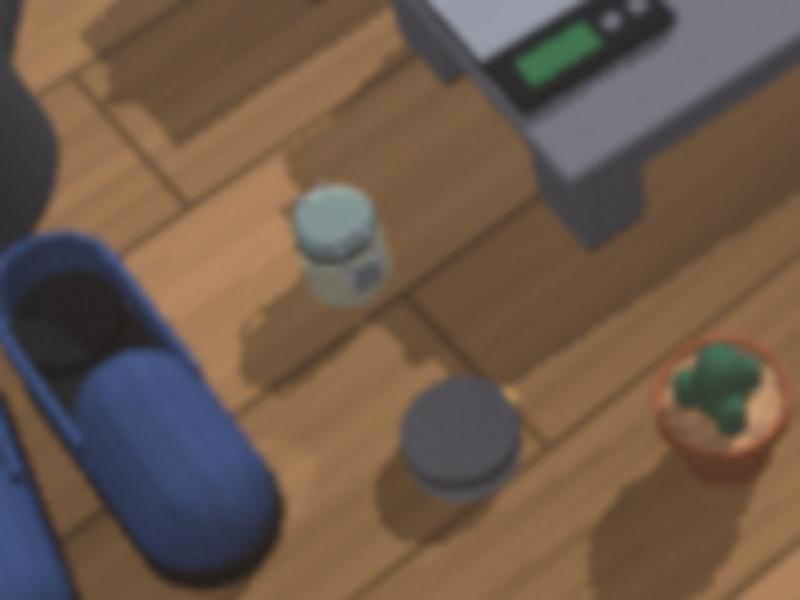

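The crop puts the short jar lid centre at (336,218) in the crop, which is (206.8,263.2) in the side view. The slipper is well to its left, and the tin and pot are clear of the jar.

```bash
python3 - <<'E'
from h import *
np.set_printoptions(precision=4,suppress=True)
print('short',tri((195,169.3),(206.8,263.2)))
f=lambda x,y:(140-.4+x/5,220-.4+y/5)
print('tin',tri((188.7,221.5),f(460,428)),'pot',tri((224,256.4),f(722,395)))
print('tub',tri((367.6,148.3),(321,148)))
# plate near-left corner and front corner of step
print('stepcorner',tri((175-.3+132/2.5,114.7+216/2.5),f(572,180)))
print('tub ring', [ (proj('side',[.6163,-.1448,z])) for z in(.2,.21)])
E
```

```text
short (array([0.6004, 0.3655, 0.053 ]), np.float64(0.003850101909497113))
tin (array([0.4462, 0.3897, 0.0225]), np.float64(0.005100876450382551)) pot (array([0.339 , 0.2729, 0.0607]), np.float64(0.005569323420267151))
tub (array([ 0.6213, -0.1421,  0.1985]), np.float64(0.0038199515410063424))
stepcorner (array([0.4955, 0.2562, 0.0982]), np.float64(0.0028071924636724798))
tub ring [array([323.1737, 148.1513]), array([323.2023, 145.938 ])]
```

Emit:
drive_tool(
  motion=[
    [[1, 1, 0, -1, 1], [1, 1, -0.5, -1, 1], [1, 1, -1, -1, 0], [1, 1, -1, 0, 0], [1, 1, -1, 0, 0], [1, 1, -1, 0, 0], [1, 1, -1, 0, 0], [1, 1, -1, 0, 0]],
  ],
)

```text
clock: 1.2
tool_pos: [0.408, -0.3909, 0.2977]
eef_rot: [3.138, 0.145, 0.0]
force: [1.2, -0.8, 0.3]
opening: 0.0871
grip_force: 0.0
```

Emit:
drive_tool(
  motion=[
    [[1, 0.4, -1, 0, 0], [1, 0.4, -1, 0, 0], [1, 0.4, -1, 0, 0], [1, 0.4, -1, 0, 0], [1, 0.4, -1, 0, 0], [1, 0.4, -1, 0, 0], [1, 0.4, -1, 0, 0], [1, 0.4, -1, 0, 0]],
  ],
)

```text
clock: 2.0
tool_pos: [0.4687, -0.1845, 0.2977]
eef_rot: [3.138, 0.145, 0.001]
force: [-0.3, 0.2, -1.1]
opening: 0.087
grip_force: 0.0
```

Emit:
drive_tool(
  motion=[
    [[1, 0.4, -1, 0, 0], [1, 0.4, -1, 0, 0], [1, 0.4, -1, 0, 0], [1, 0.4, -1, 0, 0], [1, 0.4, -1, 0, 0], [1, 0.4, -1, 0, 0], [1, 0.4, -1, 0, 0], [1, 0.4, -1, 0, 0]],
  ],
)

```text
clock: 2.8
tool_pos: [0.5299, 0.0221, 0.2977]
eef_rot: [3.138, 0.145, 0.001]
force: [-0.3, 0.7, -0.0]
opening: 0.0869
grip_force: 0.0
```

Emit:
drive_tool(
  motion=[
    [[1, 0.4, -1, 0, 0], [1, 0.4, -1, 0, 0], [1, 0.4, -1, 0, 0], [1, 0.4, -1, 0, 0], [1, 0.4, -1, 0, 0], [1, 0.4, -1, 0, 0], [1, 0.4, -1, 0, 0], [1, 0.4, -1, 0, 0]],
  ],
)

```text
clock: 3.6
tool_pos: [0.591, 0.2286, 0.2975]
eef_rot: [3.138, 0.145, 0.0]
force: [0.4, 0.0, 1.1]
opening: 0.0871
grip_force: 0.0
```

Emit:
drive_tool(
  motion=[
    [[1, 0.16, -1, 0, 0], [1, 0.16, -1, 0.5, 0], [1, 0.16, -1, 1, 0], [1, 0.16, -1, 1, 0], [1, 0.16, -1, 1, 0], [1, 0, -0.3, 1, 0], [1, 0, 0, 0, 0], [1, 0, 0, 0, 0]],
  ],
)

```text
clock: 4.4
tool_pos: [0.5982, 0.361, 0.1848]
eef_rot: [3.137, 0.146, -0.002]
force: [0.8, -0.4, 1.1]
opening: 0.087
grip_force: 0.0
```

```bash
python3 - <<'E'
from h import *
print(read_state()['tool_pos'])
a=crop('side',150,160,310,310,2.5,'a.png');b=crop('top',130,110,290,260,2.5,'b.png')
A=cv2.imread('pics/a.png');B=cv2.imread('pics/b.png');cv2.imwrite('pics/ab.png',np.hstack([A,B]))
s=cv2.resize(a[90:230,280:480],None,fx=4,fy=4,interpolation=cv2.INTER_CUBIC);cv2.imwrite('pics/side_right.png',s[:,:,::-1])
E
```

```text
[0.59822699 0.36100976 0.18484493]
```

View pics/ab.png

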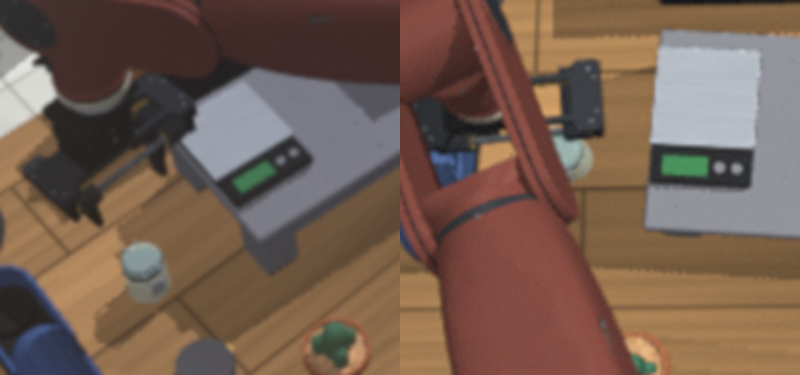

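View pics/side_right.png

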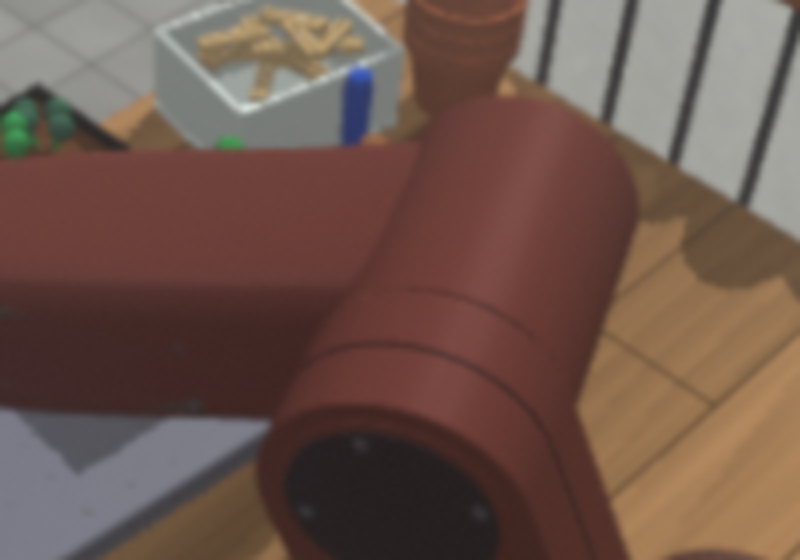

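The left half (side) shows fingertips at (92,218) and (162,170), above the jar. The right half (top) has the jar partly under the arm. In the second picture the arm hides the bowl and tall jar.

```bash
python3 - <<'E'
from h import *
P=np.array([.5982,.361,.1848]);y=np.array([.092,-.9957,0])
for s in(-1,1):print(proj('side',P+y*s*.05))
print('jar lid projections side for (.598,.361,.065),(.6,.3655,.065):',proj('side',[.598,.361,.066]),proj('side',[.6,.3655,.066]),proj('top',[.598,.361,.066]))
E
```

```text
[187.72689787 248.19097429]
[214.19825125 227.4357024 ]
jar lid projections side for (.598,.361,.065),(.6,.3655,.065): [208.30598848 260.65544252] [206.74331055 261.08575288] [194.94052605 168.71872689]
```

Emit:
drive_tool(
  motion=[
    [[1, 0, -0.1, 1, 0], [1, 0, 0, 1, 0], [1, 0, 0, 1, 0], [1, 0, 0, 1, 0], [1, 0, 0, 1, 0], [1, 0, 0, 1, 0], [1, 0, 0, 0.8, 0], [1, 0, 0, 0, 0]],
  ],
)

```text
clock: 5.3
tool_pos: [0.5973, 0.3623, 0.0134]
eef_rot: [3.137, 0.143, -0.005]
force: [-0.5, 0.0, -0.5]
opening: 0.0869
grip_force: 0.0
```

Emit:
drive_tool(
  motion=[
    [[0.3, 0, 0, 0, 0], [0.3, 0, 0, 0, 0], [0.3, 0, 0, 0, 0], [0.3, 0, 0, 0, 0], [0.3, 0, 0, 0, 0], [0.3, 0, 0, 0, 0]],
  ],
  force=20,
)

```text
clock: 5.9
tool_pos: [0.5991, 0.365, 0.0166]
eef_rot: [-3.136, -0.146, -0.004]
force: [-1.2, 2.7, 6.2]
opening: 0.053
grip_force: 20.0
```

Emit:
drive_tool(
  motion=[
    [[0.3, 0, 0, -0.6, 0], [0.3, 0, 0, -1, 0], [0.3, 0, 0, -1, 0], [0.3, 0, 0, -1, 1], [0.3, 0, 0, -1, 0.16], [0.3, 0, 0.4, -1, 0], [0.3, 0, 0.8, -1, 0], [0.3, -0.15, 1, -1, 0]],
  ],
)

```text
clock: 6.7
tool_pos: [0.59, 0.3084, 0.2058]
eef_rot: [3.138, -0.108, -0.002]
force: [-0.8, 0.1, -1.5]
opening: 0.053
grip_force: 20.0
```

Emit:
drive_tool(
  motion=[
    [[0.3, -0.15, 1, -0.5, 0], [0.3, -0.15, 1, 0, 0], [0.3, -0.15, 1, 0, 0], [0.3, -0.15, 1, 0, 0], [0.3, -0.15, 1, 0, 0], [0.3, -0.15, 1, 0, 0], [0.3, -0.15, 1, 0, 0], [0.3, -0.15, 1, 0, 0]],
  ],
)

```text
clock: 7.5
tool_pos: [0.5457, 0.1103, 0.2174]
eef_rot: [3.139, -0.109, -0.003]
force: [0.2, 0.4, -2.4]
opening: 0.0532
grip_force: 20.0
```

Emit:
drive_tool(
  motion=[
    [[0.3, -0.15, 1, 0, 0], [0.3, -0.15, 1, 0, 0], [0.3, -0.15, 1, 0, 0], [0.3, -0.15, 1, 0, 0], [0.3, -0.15, 1, 0, 0], [0.3, -0.15, 1, 0, 0], [0.3, -0.1, 0.6, 0, 0], [0.3, 0, 0, 0, 0]],
  ],
)

```text
clock: 8.3
tool_pos: [0.5097, -0.0528, 0.2175]
eef_rot: [3.139, -0.113, -0.002]
force: [-0.0, 0.5, -1.9]
opening: 0.0534
grip_force: 20.0
```

Emit:
drive_tool(
  motion=[
    [[0.3, 0, 1, 0, 0], [0.3, 0, 1, 0, 0], [0.3, 0.05, 1, 0, 0], [0.3, 0, 0.33, 0.5, 0], [0.3, 0, 0, 1, 0], [0.3, 0, 0, 1, 0], [0.3, 0, 0, 0.9, 0], [0.3, 0, 0, 0, 0]],
  ],
)

```text
clock: 9.1
tool_pos: [0.5029, -0.1318, 0.1281]
eef_rot: [-3.136, 0.108, 0.012]
force: [-0.1, -0.3, -1.3]
opening: 0.0531
grip_force: 20.0
```

```bash
python3 - <<'E'
from h import *
print(read_state())
a=crop('side',290,110,390,235,4,'a.png');b=crop('top',310,115,410,240,4,'b.png')
A=cv2.imread('pics/a.png');B=cv2.imread('pics/b.png');cv2.imwrite('pics/ab2.png',np.hstack([A,B]))
E
```

```text
{'clock': 9.1, 'joint_pos': array([-4.08467506e-01,  6.64214962e-02,  1.88289410e+00,  5.04610683e-04,
        1.20094770e+00,  1.23101063e+00]), 'joint_vel': array([-0.00146875, -0.03712659, -0.05357725, -0.00332479,  0.04494521,
       -0.00267279]), 'effort': array([-3.41488849e-01, -4.09528899e+01, -3.83184206e+01,  4.12749848e-02,
       -7.73939509e-01,  6.79855031e-03]), 'tool_pos': array([ 0.50291852, -0.13184666,  0.12805277]), 'eef_rot': array([-3.13610215,  0.1080285 ,  0.0123938 ]), 'force': array([-0.06307221, -0.26784489, -1.2659297 ]), 'torque': array([0.04344564, 0.02474269, 0.01507992]), 'grip_force': 19.998432560132642, 'opening': 0.0530707051720453}
```

View pics/ab2.png

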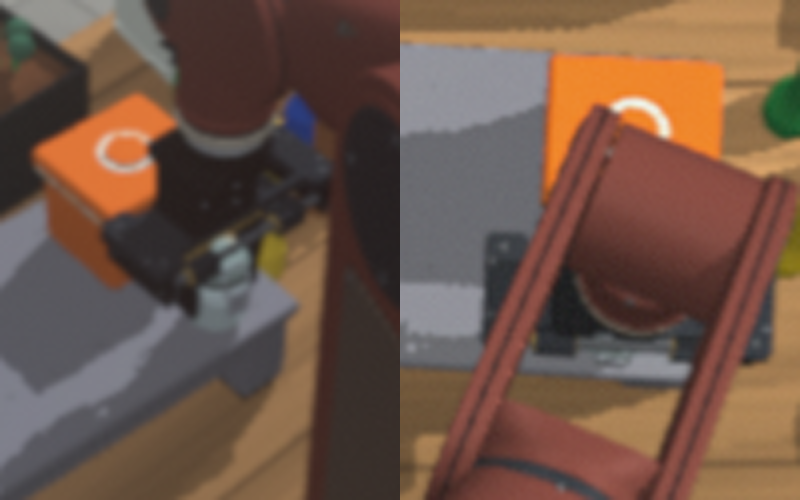

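The left half (side) shows the jar held upright in front of the tub, with its base near (215,325) in the crop and a small gap to the step. The right half (top) shows the gripper clear of the tub.

Emit:
drive_tool(
  motion=[
    [[0.3, 0, 0, 0, 0], [0.3, 0, 0, 0.15, 0], [0.3, 0, 0, 0.15, 0], [0.3, 0, 0, 0, 0]],
  ],
)

```text
clock: 9.6
tool_pos: [0.5058, -0.1341, 0.1248]
eef_rot: [-3.14, 0.109, 0.0]
force: [-0.1, 0.8, -1.8]
opening: 0.0536
grip_force: 20.0
```

Emit:
drive_tool(
  motion=[
    [[0.3, 0, 0, 0.12, 0], [0.3, 0, 0, 0.12, 0], [0.3, 0, 0, 0, 0], [0.3, 0, 0, 0, 0]],
  ],
)

```text
clock: 10.0
tool_pos: [0.5058, -0.1342, 0.1189]
eef_rot: [-3.14, 0.109, 0.001]
force: [-0.3, 0.2, -1.7]
opening: 0.0533
grip_force: 20.0
```

Emit:
drive_tool(
  motion=[
    [[0.3, 0, 0, 0.08, 0], [0.3, 0, 0, 0, 0], [0.3, 0, 0, 0, 0]],
  ],
)

```text
clock: 10.3
tool_pos: [0.506, -0.1342, 0.117]
eef_rot: [-3.14, 0.109, 0.0]
force: [-0.2, 1.0, -2.0]
opening: 0.0531
grip_force: 20.0
```

Emit:
drive_tool(
  motion=[
    [[0.3, 0, 0, 0.06, 0], [0.3, 0, 0, 0.06, 0], [0.3, 0, 0, 0, 0]],
  ],
)

```text
clock: 10.6
tool_pos: [0.5062, -0.1344, 0.1165]
eef_rot: [3.139, -0.109, 0.0]
force: [-7.9, 2.6, 14.8]
opening: 0.0534
grip_force: 20.0
```

Emit:
drive_tool(
  motion=[
    [[0.3, 0, 0, 0.06, 0], [0.3, 0, 0, 0, 0], [0.3, 0, 0, 0, 0]],
  ],
)

```text
clock: 10.9
tool_pos: [0.5064, -0.1344, 0.1162]
eef_rot: [3.139, -0.108, 0.001]
force: [-11.9, 3.9, 23.8]
opening: 0.0535
grip_force: 20.0
```

Emit:
drive_tool(
  motion=[
    [[0.6, 0, 0, -0.08, 0], [0.9, 0, 0, 0, 0], [0.9, 0, 0, 0, 0], [0.9, 0, 0, -0.4, 0], [0.9, 0, 0, -1, 0], [0.9, 0, 0, -1, 0], [0.9, 0, 0, -1, 0], [0.9, 0, 0, -1, 0]],
  ],
)

```text
clock: 11.7
tool_pos: [0.506, -0.1343, 0.226]
eef_rot: [3.14, -0.109, 0.0]
force: [-0.2, -0.0, -1.0]
opening: 0.0781
grip_force: 0.0
```

```bash
python3 - <<'E'
from h import *
s=read_state();print(s['tool_pos'],s['opening'],s['force'])
a=capture('top');b=capture('side')
cv2.imwrite('pics/b3.png',np.hstack([cv2.resize(b[100:220,280:440],None,fx=2.5,fy=2.5),cv2.resize(a[180:300,340:500],None,fx=2.5,fy=2.5)])[:,:,::-1])
E
```

```text
[ 0.50600402 -0.13427628  0.22603297] 0.07808360219397588 [-0.24754066 -0.04961242 -0.99125968]
```

View pics/b3.png

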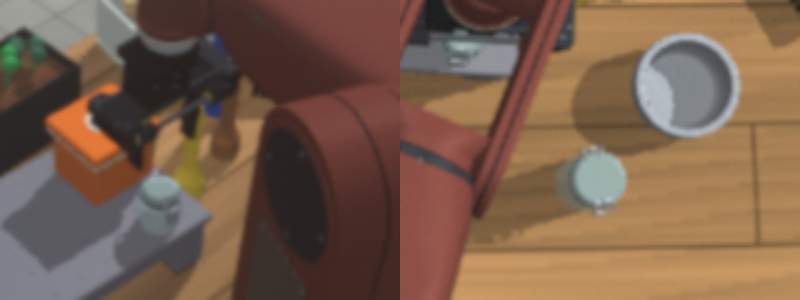

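The left half shows the short jar upright on the step in front of the tub, with base at about (160,225) in the crop and the brown masher behind the yellow one. The right half has the bowl rim centre at (687,85) and the tall jar lid at (600,178), neither disturbed.

Emit:
drive_tool(
  motion=[
    [[0.45, 0, 0, -0.3, -1], [0.45, 0, 0, -0.3, -1], [0.45, 0, 0, -0.3, -1], [0.45, 0, 0, 0, -1], [0.45, 0, 0, 0, -1], [0.45, 0, 0, 0, -1], [0.45, 0, 0, 0, -1], [0.45, 0, 0, 0, -1]],
  ],
)

```text
clock: 12.6
tool_pos: [0.5056, -0.1341, 0.246]
eef_rot: [-2.715, -1.579, 0.001]
force: [0.1, 0.9, 0.6]
opening: 0.0396
grip_force: 0.0
```

Emit:
drive_tool(
  motion=[
    [[0.45, 0, 0, 0, -1], [0.45, 0, 0, 0, -1], [0.45, 0, 0, 0, -1], [0.45, -1, -0.2, 0, -0.25], [0.45, -1, -0.3, 0, 0], [0.45, -1, -0.3, 0, 0], [0.45, -1, -0.3, 0, 0], [0.45, -1, -0.3, 0, 0]],
  ],
)

```text
clock: 13.4
tool_pos: [0.4608, -0.2569, 0.2461]
eef_rot: [-2.296, -2.142, 0.0]
force: [0.5, -0.3, 0.4]
opening: 0.0393
grip_force: 0.0
```

Emit:
drive_tool(
  motion=[
    [[0.45, -1, -0.5, 0, 0], [0.45, -1, -0.5, 0, 0], [0.45, -1, -0.5, 0, 0], [0.45, -1, -0.5, 0, 0], [0.45, -0.4, -0.2, 0, 0], [0.45, 0, 0, 0, 0], [0.45, 0, 0, 0, 0]],
  ],
)

```text
clock: 14.1
tool_pos: [0.3992, -0.3615, 0.2465]
eef_rot: [-2.297, -2.142, -0.001]
force: [0.2, 0.1, 0.2]
opening: 0.0393
grip_force: 0.0
```

Emit:
drive_tool(
  motion=[
    [[0.45, -0.85, -0.05, 0, 0], [0.45, -0.82, 0, 0.5, 0], [0.45, 0, 0, 1, 0], [0.45, 0, 0, 1, 0], [0.45, 0, 0, 1, 0], [0.45, 0, 0, 1, 0], [0.45, 0, 0, 0.5, 0], [0.45, 0, 0, 0, 0]],
  ],
)

```text
clock: 14.9
tool_pos: [0.3946, -0.4016, 0.1199]
eef_rot: [-2.293, -2.142, -0.001]
force: [0.7, -0.3, 0.5]
opening: 0.039
grip_force: 0.0
```

```bash
python3 - <<'E'
from h import *
s=read_state();print(s['tool_pos'],s['opening'],s['force'])
a=capture('top');b=capture('side')
cv2.imwrite('pics/b4.png',np.hstack([cv2.resize(b[110:230,340:500],None,fx=2.5,fy=2.5),cv2.resize(a[160:280,390:550],None,fx=2.5,fy=2.5)])[:,:,::-1])
E
```

```text
[ 0.39461654 -0.40158764  0.11990031] 0.03902933743853861 [ 0.67736038 -0.27550939  0.51025573]
```

View pics/b4.png

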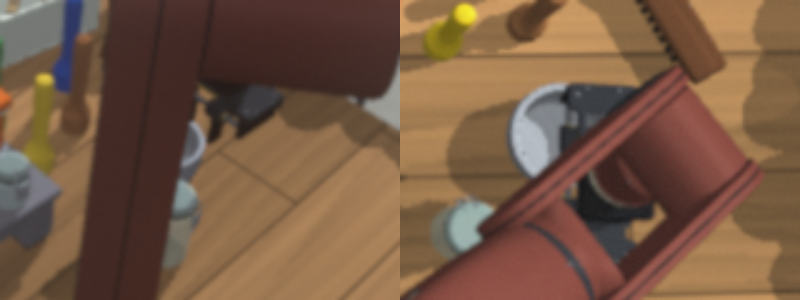

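The right half (top) shows the gripper lined up along x over the bowl's near rim, with the bowl rim visible to the left of it. In the left half (side) the fingertips are at about (212,130)-(242,130), and the bowl's right rim edge is at about (204,145).

```bash
python3 - <<'E'
from h import *
t=np.linspace(0,6.28,73)
q=np.array([proj('side',[.4525+.062*np.cos(a),-.4069+.062*np.sin(a),.06]) for a in t]);i=q[:,0].argmax();print('rim right max',q[i],'want',340+204/2.5,110+145/2.5)
i=q[:,1].argmax();print(q[i])
b=capture('side')[150:190,405:430]
g=cv2.cvtColor(b,cv2.COLOR_RGB2HSV)
for r in (14,17,20,24):print(150+r,g[r,:,1].tolist())
T=np.array([.3946,-.4016,.12]);y=np.array([.9976,-.07,0])
for s in(-.0195,0,.0195):print(proj('side',T+s*y))
E
```

```text
rim right max [422.64153802 166.7225536 ] want 421.6 168.0
[407.25271314 177.52816924]
164 [122, 122, 122, 116, 120, 122, 118, 124, 109, 53, 15, 14, 17, 19, 20, 11, 23, 79, 106, 89, 92, 101, 113, 119, 122]
167 [122, 120, 122, 122, 122, 122, 118, 116, 79, 19, 14, 17, 14, 16, 20, 22, 11, 58, 114, 118, 119, 121, 120, 122, 123]
170 [122, 118, 124, 122, 120, 120, 122, 98, 39, 13, 16, 16, 18, 23, 25, 16, 30, 99, 119, 119, 120, 119, 120, 120, 122]
174 [122, 122, 122, 124, 120, 120, 106, 37, 18, 22, 23, 23, 21, 14, 11, 62, 107, 119, 119, 122, 122, 120, 120, 120, 121]
[423.88754154 165.42951708]
[419.76378722 162.36298553]
[415.68269462 159.33158376]
```

Emit:
drive_tool(
  motion=[
    [[0.45, 0, 0, 1, 0], [0.45, 0, 0, 1, 0], [0.45, 0, 0, 0.8, 0], [0.45, 0, 0, 0.5, 0], [0.45, 0, 0, 0, 0], [0.45, 0, 0, 0, 0]],
  ],
)

```text
clock: 15.65
tool_pos: [0.3955, -0.4045, 0.0407]
eef_rot: [2.296, 2.142, -0.0]
force: [-0.1, -0.7, 0.5]
opening: 0.0391
grip_force: 0.0
```

Emit:
drive_tool(
  motion=[
    [[0, 0, 0, 0, 0], [0, 0, 0, 0, 0], [0, 0, 0, 0, 0], [0, 0, 0, 0, 0], [0, 0, 0, 0, 0], [0, 0, 0, 0, 0], [0, 0, 0, 0, 0]],
  ],
  force=45,
)

```text
clock: 16.35
tool_pos: [0.3955, -0.4042, 0.0402]
eef_rot: [2.296, 2.142, 0.0]
force: [1.5, 0.7, 3.7]
opening: 0.0087
grip_force: 45.5
```

Emit:
drive_tool(
  motion=[
    [[0, 0, 0, -0.4, 0], [0, 0, 0, -1, 0], [0, 0, 0, -1, 0], [0, 0, 0, -1, 0], [0, 0, 0, -1, 0], [0, 0, 0, -1, 0], [0, 0, 0, -1, 0], [0, 0.3, 0.1, -1, 0]],
  ],
)

```text
clock: 17.15
tool_pos: [0.3966, -0.3963, 0.225]
eef_rot: [-2.297, -2.14, 0.001]
force: [0.6, 0.9, -2.0]
opening: 0.0088
grip_force: 45.5
```

Emit:
drive_tool(
  motion=[
    [[0, 0.7, 0.2, -1, 0], [0, 1, 0.35, -1, 0], [0, 1, 0.35, -0.6, 0], [0, 1, 0.35, 0, 0], [0, 1, 0.35, 0, 0], [0, 1, 0.35, 0, 0], [0, 1, 0.35, 0, 0], [0, 1, 0.35, 0, 0]],
  ],
)

```text
clock: 17.95
tool_pos: [0.4766, -0.2077, 0.2889]
eef_rot: [-2.296, -2.141, 0.002]
force: [-0.1, 0.1, -2.4]
opening: 0.0084
grip_force: 45.5
```

Emit:
drive_tool(
  motion=[
    [[0, 1, 0.35, 0, 0], [0, 1, 0.35, 0, 0], [0, 1, 0.35, 0, 0], [0, 1, 0.35, 0, 0], [0, 1, 0.35, 0, 0], [0, 1, 0.35, 0, 0], [0, 0.6, 0.2, 0, 0], [0, 0.2, 0, 0, 0]],
  ],
)

```text
clock: 18.75
tool_pos: [0.5462, -0.0422, 0.289]
eef_rot: [-2.294, -2.144, 0.002]
force: [-0.7, -0.0, -1.6]
opening: 0.0088
grip_force: 45.5
```

Emit:
drive_tool(
  motion=[
    [[0, 0.9, 0.3, 0, 0], [0, 0.9, 0.3, 0, 0], [0, 0.88, 0.3, 0, 0], [0, 0, 0, 0.6, 0], [0, 0, 0, 1, 0], [0, 0, 0, 1, 0], [0, 0, 0, 0.5, 0], [0, 0, 0, 0, 0]],
  ],
)

```text
clock: 19.55
tool_pos: [0.5714, 0.021, 0.209]
eef_rot: [-2.295, -2.139, 0.007]
force: [-0.3, -0.2, -2.5]
opening: 0.0088
grip_force: 45.5
```

```bash
python3 - <<'E'
from h import *
s=read_state();print(s['tool_pos'],s['opening'],s['force'])
a=capture('top');b=capture('side')
cv2.imwrite('pics/b5.png',np.hstack([cv2.resize(b[110:270,200:360],None,fx=2.5,fy=2.5),cv2.resize(a[100:260,230:390],None,fx=2.5,fy=2.5)])[:,:,::-1])
E
```

```text
[0.57142415 0.02098941 0.20900784] 0.008805716380624317 [-0.33768098 -0.17979683 -2.53466134]
```

View pics/b5.png

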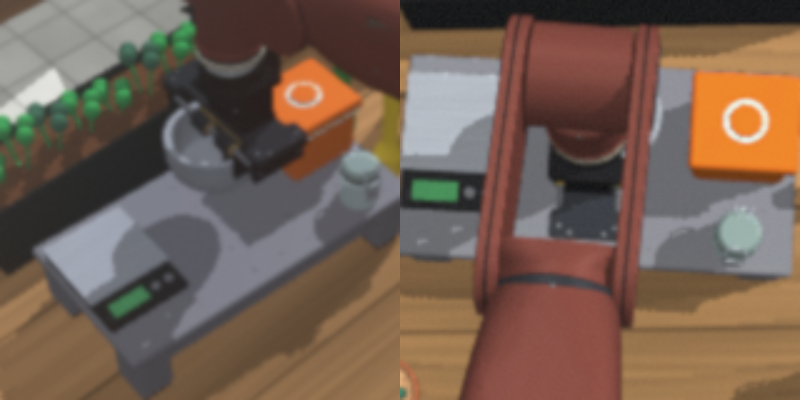

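The side half shows the bowl held level over the middle of the step. The top half shows the tub ring at (746,121) and the short jar lid at (740,233) in the crop, squarely in front of the tub.

Emit:
drive_tool(
  motion=[
    [[0, 0, 0, 1, 0], [0, 0, 0, 1, 0], [0, 0, 0, 0.4, 0], [0, 0, 0, 0, 0], [0, 0, 0, 0, 0]],
  ],
)

```text
clock: 20.15
tool_pos: [0.5746, 0.0217, 0.1537]
eef_rot: [2.296, 2.142, 0.002]
force: [0.5, -1.4, -1.7]
opening: 0.0085
grip_force: 45.5
```

Emit:
drive_tool(
  motion=[
    [[0, 0, 0, 0.25, 0], [0, 0, 0, 0.15, 0], [0, 0, 0, 0, 0], [0, 0, 0, 0, 0]],
  ],
)

```text
clock: 20.55
tool_pos: [0.5736, 0.0219, 0.1421]
eef_rot: [-2.297, -2.143, 0.0]
force: [-0.4, 0.5, -2.7]
opening: 0.0085
grip_force: 45.5
```

Emit:
drive_tool(
  motion=[
    [[0, 0, 0, 0.08, 0], [0, 0, 0, 0.08, 0], [0, 0, 0, 0, 0], [0, 0, 0, 0, 0]],
  ],
)

```text
clock: 20.95
tool_pos: [0.574, 0.0219, 0.1402]
eef_rot: [2.296, 2.143, 0.001]
force: [-5.9, 0.3, 9.0]
opening: 0.0088
grip_force: 45.5
```

Emit:
drive_tool(
  motion=[
    [[0.2, 0, 0, -0.05, 0], [0.4, 0, 0, 0, 0], [0.5, 0, 0, 0, 0], [0.5, 0, 0, -0.4, 0], [0.5, 0, 0, -1, 0], [0.5, 0, 0, -1, 0], [0.5, 0, 0, -1, 0], [0.5, 0, 0, -1, 0]],
  ],
)

```text
clock: 21.75
tool_pos: [0.5737, 0.0219, 0.251]
eef_rot: [2.297, 2.143, 0.001]
force: [0.4, 0.7, -0.5]
opening: 0.0434
grip_force: 0.0
```

Emit:
drive_tool(
  motion=[
    [[0.5, -1, 0, -1, 0], [0.5, -1, 0, 0, 0], [0.5, -1, 0, 0, 0], [0.5, -1, 0, 0, 0], [0.5, -1, 0, 0, 0], [0.5, -1, 0, 0, 0], [0.5, -1, 0, 0, 0], [0.5, -1, 0, 0, 0]],
  ],
)

```text
clock: 22.55
tool_pos: [0.5597, -0.1787, 0.275]
eef_rot: [2.297, 2.143, 0.0]
force: [-0.4, 0.7, -1.2]
opening: 0.0435
grip_force: 0.0
```

Emit:
drive_tool(
  motion=[
    [[0.5, -1, 0, 0, 0], [0.5, -1, 0.2, 0, 0], [0.5, -1, 0.2, 0, 0], [0.5, -1, 0.2, 0, 0], [0.5, -1, 0.2, 0, 0], [0.5, -1, 0.2, 0, 0], [0.5, -0.5, 0.2, 0, 0], [0.5, 0, 0, 0, 0]],
  ],
)

```text
clock: 23.35
tool_pos: [0.5784, -0.3432, 0.2742]
eef_rot: [2.299, 2.141, -0.0]
force: [-0.8, 1.5, -0.7]
opening: 0.0433
grip_force: 0.0
```

```bash
python3 - <<'E'
from h import *
np.set_printoptions(precision=4,suppress=True)
s=read_state();print(s['tool_pos'],s['eef_rot'],s['opening'],s['force'])
a=capture('top');b=capture('side')
cv2.imwrite('pics/b6.png',np.hstack([cv2.resize(b[90:250,280:440],None,fx=2.5,fy=2.5),cv2.resize(a[110:270,270:430],None,fx=2.5,fy=2.5)])[:,:,::-1])
E
```

```text
[ 0.5784 -0.3432  0.2742] [ 2.2991  2.141  -0.0001] 0.04332135893490459 [-0.7956  1.4762 -0.7396]
```

View pics/b6.png

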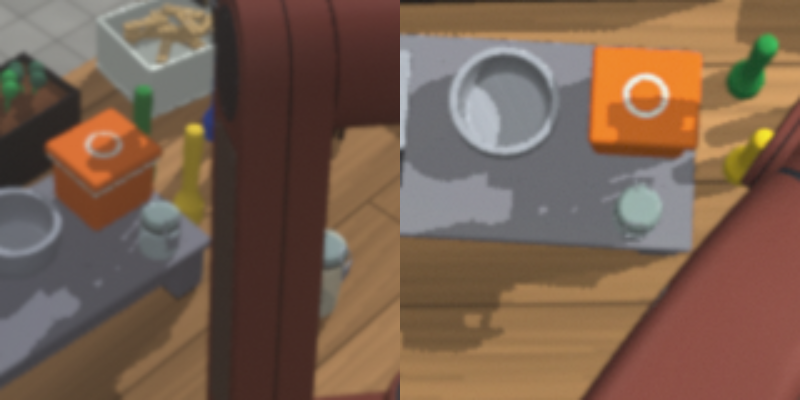

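The bowl now stands on the step, with rim centre at (502,102) in the right half. Tub ring is at (646,96) and short jar lid at (640,207). The left half shows all of them upright.

```bash
python3 - <<'E'
from h import *
np.set_printoptions(precision=4,suppress=True)
f=lambda x,y:(270-.3+(x-400)/2.5,110-.3+y/2.5); f=lambda x,y:(109.7+x/2.5+0,109.7+y/2.5)
f=lambda x,y:(270-.3+(x-400)/2.5,110-.3+y/2.5)
print('bowl',plane('top',f(502,102),.16),'tubring',plane('top',f(646,96),.207),'short',plane('top',f(640,206),.166))
print('plate',[.6438,.1818])
print('tri short',tri(f(640,206),(280-.3+160/2.5,90-.3+216/2.5)))
g=lambda x,y:(340-.3+x/2.5,110-.3+y/2.5)
print('masher top',tri((174.7+697/2.5,114.7+105/2.5),g(83,40)),'base',tri((174.7+663/2.5,114.7+138/2.5),g(75,122)))
E
```

```text
bowl [0.6251 0.0127 0.16  ] tubring [ 0.6182 -0.1439  0.207 ] short [ 0.5046 -0.1377  0.166 ]
plate [0.6438, 0.1818]
tri short (array([ 0.5081, -0.1378,  0.152 ]), np.float64(0.00346400567556859))
masher top (array([ 0.6026, -0.3838,  0.1673]), np.float64(0.004453516488730682)) base (array([ 0.5973, -0.3804,  0.0086]), np.float64(0.005232292372879621))
```

Emit:
drive_tool(
  motion=[
    [[0.7, -0.75, 0.47, 0, 0], [0.7, -0.74, 0.46, 0, 0], [0.7, 0, 0, 1, 0], [0.7, 0, 0, 0.8, 0], [0.7, 0, 0, 0, 0], [0.7, 0, 0, 0, 0]],
  ],
)

```text
clock: 24.05
tool_pos: [0.5991, -0.3793, 0.2295]
eef_rot: [-2.295, -2.144, -0.0]
force: [0.4, -0.8, 1.1]
opening: 0.0608
grip_force: 0.0
```

```bash
python3 - <<'E'
from h import *
np.set_printoptions(precision=4,suppress=True)
s=read_state();print(s['tool_pos'],s['eef_rot'],s['opening'],s['force'])
a=capture('top');b=capture('side')
cv2.imwrite('pics/b7.png',np.hstack([cv2.resize(b[90:190,310:430],None,fx=3.3,fy=3.3),cv2.resize(a[110:210,390:510],None,fx=3.3,fy=3.3)])[:,:,::-1])
E
```

```text
[ 0.5991 -0.3793  0.2295] [-2.2953 -2.1437 -0.0001] 0.06077384719599222 [ 0.4012 -0.8109  1.1307]
```

View pics/b7.png

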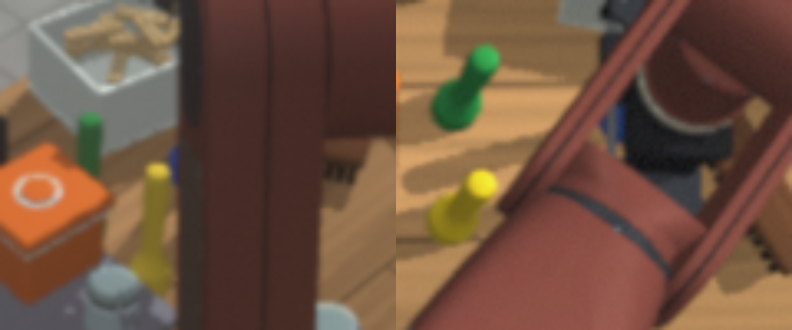

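The arm hides the brown masher in both views, and the yellow and green ones are well clear. I'll go down in steps, watching the force.

Emit:
drive_tool(
  motion=[
    [[0.75, -0.08, 0, 1, 0], [0.75, 0, 0, 1, 0], [0.75, 0, 0, 0.6, 0], [0.75, 0, 0, 0, 0]],
  ],
)

```text
clock: 24.55
tool_pos: [0.5979, -0.3816, 0.1622]
eef_rot: [-2.294, -2.141, 0.001]
force: [-0.1, 0.2, 0.2]
opening: 0.065
grip_force: 0.0
```

Emit:
drive_tool(
  motion=[
    [[0.75, 0, 0, 0.6, 0], [0.75, 0, 0, 0.6, 0], [0.75, 0, 0, 0.1, 0], [0.75, 0, 0, 0, 0], [0.75, 0, 0, 0, 0]],
  ],
)

```text
clock: 25.05
tool_pos: [0.5991, -0.3828, 0.1323]
eef_rot: [2.297, 2.143, 0.0]
force: [1.0, 0.0, 0.5]
opening: 0.0649
grip_force: 0.0
```

Emit:
drive_tool(
  motion=[
    [[0.15, 0, 0, 0, 0], [0.15, 0, 0, 0, 0], [0.15, 0, 0, 0, 0], [0.15, 0, 0, 0, 0], [0.15, 0, 0, 0, 0], [0.15, 0, 0, 0, 0], [0.15, 0, 0, 0, 0]],
  ],
  force=20,
)

```text
clock: 25.75
tool_pos: [0.5989, -0.3826, 0.1318]
eef_rot: [2.297, 2.143, 0.0]
force: [1.3, -0.8, 0.4]
opening: 0.0272
grip_force: 20.0
```

Emit:
drive_tool(
  motion=[
    [[0.15, 0, 0, -0.5, 0], [0.15, 0, 0, -1, 0], [0.15, 0, 0, -1, 0], [0.15, 0, 0, -1, 0], [0.15, 0, 0, -1, 0], [0.15, 0, 0, -1, 0], [0.15, 0, 0, -1, 0], [0.15, 0, 0, -1, 0]],
  ],
)

```text
clock: 26.55
tool_pos: [0.5986, -0.3825, 0.3211]
eef_rot: [2.297, 2.143, -0.0]
force: [-0.1, -0.1, -0.9]
opening: 0.0273
grip_force: 20.0
```

Emit:
drive_tool(
  motion=[
    [[0.15, 0, 0, -1, 0], [0.15, 0.4, 0, -1, 0], [0.15, 0.8, 0, -0.4, 0], [0.15, 1, 0, 0, 0], [0.15, 1, 0, 0, 0], [0.15, 1, 0, 0, 0], [0.15, 1, 0, 0, 0], [0.15, 1, 0, 0, 0]],
  ],
)

```text
clock: 27.35
tool_pos: [0.6093, -0.2255, 0.3788]
eef_rot: [-2.296, -2.143, 0.0]
force: [0.6, -0.0, -0.7]
opening: 0.0271
grip_force: 20.0
```

Emit:
drive_tool(
  motion=[
    [[0.15, 1, 0, 0, 0], [0.15, 1, 0, 0, 0], [0.15, 1, 0, 0, 0], [0.15, 1, 0, 0, 0], [0.15, 1, 0, 0, 0], [0.15, 1, 0, 0, 0], [0.15, 1, 0, 0, 0], [0.15, 0.6, 0, 0, 0]],
  ],
)

```text
clock: 28.15
tool_pos: [0.6222, -0.0355, 0.379]
eef_rot: [-2.294, -2.145, -0.0]
force: [-0.6, -0.5, -0.7]
opening: 0.0276
grip_force: 20.0
```

Emit:
drive_tool(
  motion=[
    [[0.15, 0.6, 0, 0, 0], [0.15, 0.4, 0, 0, 0], [0.15, 0.2, 0, 0, 0], [0.15, 0, 0, 0, 0], [0.15, 0, 0, 0, 0]],
  ],
)

```text
clock: 28.65
tool_pos: [0.6249, -0.0091, 0.3792]
eef_rot: [2.298, 2.142, -0.001]
force: [-1.0, 0.0, -1.3]
opening: 0.0274
grip_force: 20.0
```

Emit:
drive_tool(
  motion=[
    [[0.15, 0.97, 0, 0, 0], [0.15, 0, 0, 0.5, 0], [0.15, 0, 0, 1, 0], [0.15, 0, 0, 1, 0], [0.15, 0, 0, 1, 0], [0.15, 0, 0, 0.7, 0], [0.15, 0, 0, 0, 0], [0.15, 0, 0, 0, 0]],
  ],
)

```text
clock: 29.45
tool_pos: [0.6264, 0.0149, 0.2742]
eef_rot: [-2.298, -2.142, 0.001]
force: [-0.1, 0.8, -0.5]
opening: 0.0274
grip_force: 20.0
```

```bash
python3 - <<'E'
from h import *
np.set_printoptions(precision=4,suppress=True)
s=read_state();print(s['tool_pos'],s['eef_rot'],s['opening'],s['force'])
a=capture('top');b=capture('side')
cv2.imwrite('pics/b8.png',np.hstack([cv2.resize(b[90:230,210:350],None,fx=2.8,fy=2.8),cv2.resize(a[90:230,240:380],None,fx=2.8,fy=2.8)])[:,:,::-1])
E
```

```text
[0.6264 0.0149 0.2742] [-2.2978 -2.1418  0.0011] 0.027396777587077793 [-0.0551  0.7731 -0.4891]
```

View pics/b8.png

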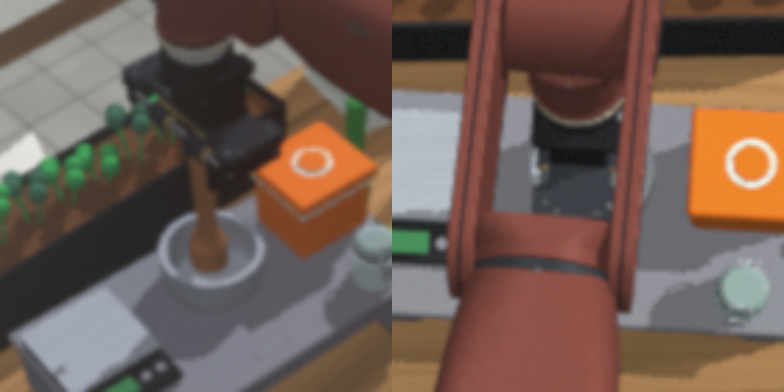

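The masher hangs upright over the bowl: head at (209,250) in the side half, rim centre (212,250).

Emit:
drive_tool(
  motion=[
    [[0.15, 0, 0, 0.6, 0], [0.15, 0, 0, 0.5, 0], [0.15, 0, 0, 0, 0], [0.15, 0, 0, 0, 0]],
  ],
)

```text
clock: 29.95
tool_pos: [0.626, 0.0158, 0.2458]
eef_rot: [-2.296, -2.142, 0.002]
force: [0.1, -0.4, -0.6]
opening: 0.0274
grip_force: 20.0
```

Emit:
drive_tool(
  motion=[
    [[0.15, 0, 0, 0.1, 0], [0.15, 0, 0, 0.05, 0], [0.15, 0, 0, 0, 0], [0.15, 0, 0, 0, 0]],
  ],
)

```text
clock: 30.35
tool_pos: [0.6267, 0.0157, 0.2433]
eef_rot: [2.297, 2.143, 0.0]
force: [-0.2, -0.2, -0.7]
opening: 0.0276
grip_force: 20.0
```

Emit:
drive_tool(
  motion=[
    [[0.15, 0, 0, 0.08, 0], [0.15, 0, 0, 0, 0], [0.15, 0, 0, 0, 0]],
  ],
)

```text
clock: 30.65
tool_pos: [0.6265, 0.0157, 0.2409]
eef_rot: [-2.297, -2.143, 0.0]
force: [-0.6, -0.7, -1.4]
opening: 0.0276
grip_force: 20.0
```

Emit:
drive_tool(
  motion=[
    [[0.15, 0, 0, 0.08, 0], [0.15, 0, 0, 0, 0], [0.15, 0, 0, 0, 0]],
  ],
)

```text
clock: 30.95
tool_pos: [0.627, 0.0157, 0.2398]
eef_rot: [2.296, 2.142, 0.001]
force: [0.9, -0.2, 2.6]
opening: 0.0279
grip_force: 19.9
```

Emit:
drive_tool(
  motion=[
    [[0.4, 0, 0, -0.02, 0], [0.6, 0, 0, 0, 0], [0.6, 0, 0, 0, 0], [0.6, 0, 0, -0.4, 0], [0.6, 0, 0, -1, 0], [0.6, 0, 0, -1, 0], [0.6, 0, 0, -1, 0], [0.6, 0, 0, -0.6, 0]],
  ],
)

```text
clock: 31.75
tool_pos: [0.6272, 0.0157, 0.3428]
eef_rot: [2.295, 2.141, 0.004]
force: [0.5, -1.2, 1.0]
opening: 0.0519
grip_force: 0.0
```

Emit:
drive_tool(
  motion=[
    [[1, 0, -1, 0, 0], [1, 0, -1, 0, 0], [1, 0, -1, 0, 0], [1, 0, -1, 0, 1], [1, 0, -1, 0, 1], [1, 0, 0, 0, 1], [1, 0, 0, 0, 1], [1, 0, 0, 0, 1]],
  ],
)

```text
clock: 32.55
tool_pos: [0.5021, 0.0279, 0.3399]
eef_rot: [2.895, 1.22, 0.001]
force: [-0.6, -0.0, 0.4]
opening: 0.0866
grip_force: 0.0
```

Emit:
drive_tool(
  motion=[
    [[1, 0, 0, 0, 1], [1, 0, 0, 0, 1], [1, 0, 0, 0, 1], [1, 0, 0, 0, 1], [1, 0, 0, 0, 1], [1, 0, 1, 0, 0], [1, 0, 1, 0, 0], [1, 0, 0, 0, 0]],
  ],
)

```text
clock: 33.35
tool_pos: [0.5076, -0.024, 0.3395]
eef_rot: [3.136, 0.161, -0.001]
force: [-0.2, 1.2, 0.8]
opening: 0.0868
grip_force: 0.0
```

```bash
python3 - <<'E'
from h import *
np.set_printoptions(precision=4,suppress=True)
s=read_state();print(s['tool_pos'],s['eef_rot'],s['opening'],s['force'])
a=capture('top');b=capture('side')
cv2.imwrite('pics/b9.png',np.hstack([cv2.resize(b[80:230,220:440],None,fx=1.8,fy=1.8),cv2.resize(a[130:280,260:480],None,fx=1.8,fy=1.8)])[:,:,::-1])
E
```

```text
[ 0.5076 -0.024   0.3395] [ 3.1365  0.1611 -0.0008] 0.08675861205887017 [-0.2278  1.1809  0.8449]
```

View pics/b9.png

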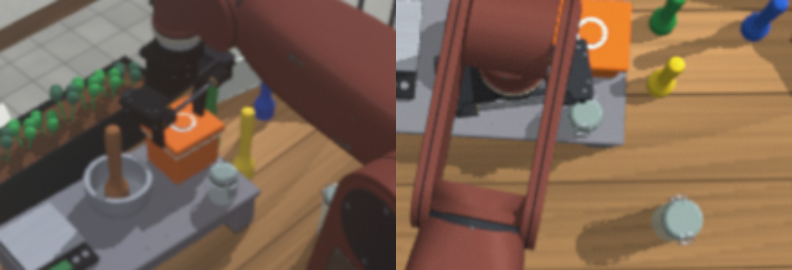

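The masher stands upright in the bowl (side half, about (115,165)). In the top half the tall jar lid is at (683,219), unmoved, and the short jar is at (587,115).

Emit:
drive_tool(
  motion=[
    [[1, -0.8, 1, 0, 0], [1, -0.8, 1, 0, 0], [1, -0.8, 1, 0, 0], [1, -0.8, 1, 0, 0], [1, -0.8, 1, 0, 0], [1, -0.8, 1, 0, 0], [1, -0.8, 1, 0.5, 0], [1, -0.8, 1, 1, 0]],
  ],
)

```text
clock: 34.25
tool_pos: [0.37, -0.2385, 0.304]
eef_rot: [3.134, 0.167, 0.006]
force: [1.0, -0.2, -0.4]
opening: 0.0871
grip_force: 0.0
```

Emit:
drive_tool(
  motion=[
    [[1, -0.7, 1, 1, 0], [1, -0.3, 0.7, 1, 0], [1, 0, 0, 1, 0], [1, 0, 0, 0, 0], [1, 0, 0, 0, 0], [1, 0, 0, 0, 0]],
  ],
)

```text
clock: 34.85
tool_pos: [0.3501, -0.2826, 0.2288]
eef_rot: [3.135, 0.167, 0.003]
force: [0.1, -0.2, 1.0]
opening: 0.0872
grip_force: 0.0
```

```bash
python3 - <<'E'
from h import *
np.set_printoptions(precision=4,suppress=True)
s=read_state();print(s['tool_pos'],s['eef_rot'],s['opening'],s['force'])
a=capture('top');b=capture('side')
cv2.imwrite('pics/b10.png',np.hstack([cv2.resize(b[110:230,360:480],None,fx=3.3,fy=3.3),cv2.resize(a[190:310,360:480],None,fx=3.3,fy=3.3)])[:,:,::-1])
E
```

```text
[ 0.3501 -0.2826  0.2288] [3.1353 0.1667 0.0027] 0.08724631259267512 [ 0.1372 -0.2449  0.9715]
```

View pics/b10.png

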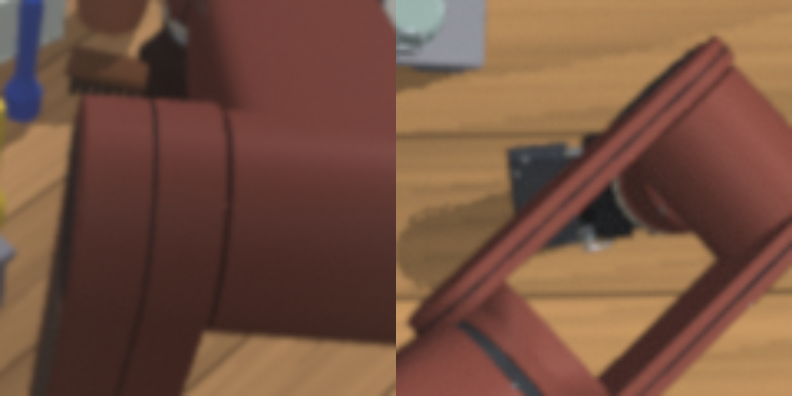

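The arm hides the tall jar in both views here. That was my 15th viewed picture, one over the limit of 14, so I'll view no more. From here I work from the earlier readings and numeric checks only.

Emit:
drive_tool(
  motion=[
    [[1, -0.19, 0.08, 1, 0], [1, 0, 0, 1, 0], [1, 0, 0, 1, 0], [1, 0, 0, 0.8, 0], [1, 0, 0, 0, 0], [1, 0, 0, 0, 0]],
  ],
)

```text
clock: 35.55
tool_pos: [0.345, -0.2852, 0.133]
eef_rot: [3.137, 0.166, 0.001]
force: [0.6, 0.1, 0.3]
opening: 0.0868
grip_force: 0.0
```

Emit:
drive_tool(
  motion=[
    [[1, 0, 0, 0.3, 0], [1, 0, 0, 0.3, 0], [1, 0, 0, 0.3, 0], [1, 0, 0, 0, 0]],
  ],
)

```text
clock: 35.95
tool_pos: [0.3439, -0.2843, 0.1083]
eef_rot: [-3.136, -0.165, 0.002]
force: [-0.3, 0.0, -1.0]
opening: 0.0868
grip_force: 0.0
```

Emit:
drive_tool(
  motion=[
    [[1, 0, 0, 0.5, 0], [1, 0, 0, 0.6, 0], [1, 0, 0, 0.5, 0], [1, 0, 0, 0.1, 0], [1, 0, 0, 0, 0]],
  ],
)

```text
clock: 36.45
tool_pos: [0.3442, -0.2845, 0.0663]
eef_rot: [-3.136, -0.165, 0.002]
force: [0.1, -0.6, -0.1]
opening: 0.0869
grip_force: 0.0
```

Emit:
drive_tool(
  motion=[
    [[0.5, 0, 0, 0, 0], [0.5, 0, 0, 0, 0], [0.5, 0, 0, 0, 0], [0.5, 0, 0, 0, 0], [0.5, 0, 0, 0, 0]],
  ],
  force=30,
)

```text
clock: 36.95
tool_pos: [0.3449, -0.2856, 0.0676]
eef_rot: [3.136, 0.165, 0.001]
force: [-0.4, -1.4, 1.8]
opening: 0.0655
grip_force: 30.0
```

Emit:
drive_tool(
  motion=[
    [[0.5, 0, 0, -0.4, 0], [0.5, 0, 0, -1, 0], [0.5, 0, 0, -1, 0], [0.5, 0, 0, -1, 0], [0.5, 0, 0, -1, 0], [0.5, 0, 0, -1, 0], [0.5, 0, 0, -1, 0], [0.5, 0, -0.3, -1, 0]],
  ],
)

```text
clock: 37.75
tool_pos: [0.3432, -0.2771, 0.2529]
eef_rot: [-3.136, -0.164, 0.001]
force: [0.1, -0.1, -4.1]
opening: 0.0653
grip_force: 30.0
```

Emit:
drive_tool(
  motion=[
    [[0.5, 0.2, -0.6, -0.6, 0], [0.5, 0.3, -1, 0, 0], [0.5, 0.3, -1, 0, 0], [0.5, 0.3, -1, 0, 0], [0.5, 0.3, -1, 0, 0], [0.5, 0.3, -1, 0, 0], [0.5, 0.3, -1, 0, 0], [0.5, 0.3, -1, 0, 0]],
  ],
)

```text
clock: 38.55
tool_pos: [0.3803, -0.081, 0.2668]
eef_rot: [-3.136, -0.165, 0.002]
force: [0.9, -0.4, -3.9]
opening: 0.0655
grip_force: 30.0
```

Emit:
drive_tool(
  motion=[
    [[0.5, 0.3, -1, 0, 0], [0.5, 0.3, -1, 0, 0], [0.5, 0.3, -1, 0, 0], [0.5, 0.3, -1, 0, 0], [0.5, 0.3, -1, 0, 0], [0.5, 0.3, -1, 0, 0], [0.5, 0.3, -0.8, 0, 0], [0.5, 0.3, -0.4, 0, 0]],
  ],
)

```text
clock: 39.35
tool_pos: [0.421, 0.1044, 0.2668]
eef_rot: [-3.137, -0.168, 0.002]
force: [0.4, 0.5, -3.7]
opening: 0.0657
grip_force: 30.0
```

Emit:
drive_tool(
  motion=[
    [[0.5, 0.6, -0.8, 0, 0], [0.5, 1, -0.8, 0, 0], [0.5, 1, -0.6, 0, 0], [0.5, 1, 0, 0, 0], [0.5, 1, 0, 0, 0], [0.5, 1, 0, 0, 0], [0.5, 1, 0, 0, 0], [0.5, 1, 0, 0, 0]],
  ],
)

```text
clock: 40.15
tool_pos: [0.6057, 0.1769, 0.2663]
eef_rot: [3.137, 0.165, -0.003]
force: [-0.2, 0.2, -3.5]
opening: 0.0653
grip_force: 30.0
```

Emit:
drive_tool(
  motion=[
    [[0.5, 0.8, 0, 0, 0], [0.5, 0.6, 0, 0, 0], [0.5, 0.25, 0, 0, 0], [0.5, 0, 0, 0, 0], [0.5, 0, 0, 0, 0]],
  ],
)

```text
clock: 40.65
tool_pos: [0.6453, 0.1815, 0.2666]
eef_rot: [3.137, 0.165, -0.002]
force: [-1.0, -0.3, -3.5]
opening: 0.0656
grip_force: 30.0
```

```bash
python3 - <<'E'
from h import *
np.set_printoptions(precision=4,suppress=True)
s=read_state();print(s['tool_pos'],s['eef_rot'],s['opening'],s['force'])
sd=capture('side');cv2.imwrite('pics/n1.png',sd[:,:,::-1])
o=cv2.imread('pics/side0.png')[:,:,::-1];g=cv2.cvtColor(np.ascontiguousarray(o),cv2.COLOR_RGB2HSV)
# plate in first side view: bright, low-saturation
for v in (150,160,170,180):
    for c in blob(np.ascontiguousarray(o),(0,0,v),(180,60,255),(205,180,275,240),100)[:1]:
        print(v,cv2.contourArea(c),cv2.boundingRect(c),cv2.boxPoints(cv2.minAreaRect(c)).round(1).tolist())
print(proj('side',[.6438,.1818,.12]))
t=np.ascontiguousarray(cv2.imread('pics/top0.png')[:,:,::-1])
for v in (150,165,180):
    for c in blob(t,(0,0,v),(180,60,255),(225,120,280,185),100)[:1]:
        r=cv2.minAreaRect(c);print('top',v,cv2.contourArea(c),r,plane('top',r[0],.12))
E
```

```text
[0.6453 0.1815 0.2666] [ 3.1371  0.1648 -0.0022] 0.06557839756444135 [-1.0463 -0.2597 -3.5088]
150 926.5 (218, 193, 49, 38) [[217.39999389648438, 209.0], [251.39999389648438, 188.1999969482422], [266.20001220703125, 212.3000030517578], [232.10000610351562, 233.10000610351562]]
160 866.0 (219, 194, 47, 36) [[218.1999969482422, 209.10000610351562], [251.3000030517578, 189.1999969482422], [265.29998779296875, 212.39999389648438], [232.1999969482422, 232.3000030517578]]
[243.0758 210.4985]
top 150 2132.5 ((254.5, 153.5), (61.0, 49.0), 90.0) [0.6285 0.1748 0.12  ]
top 165 1527.0 ((252.3397216796875, 147.9140625), (42.03299331665039, 39.89071273803711), 4.23639440536499) [0.6451 0.1812 0.12  ]
top 180 1469.5 ((252.01658630371094, 148.18507385253906), (41.04844665527344, 38.420509338378906), 3.012787342071533) [0.6443 0.1821 0.12  ]
```

Emit:
drive_tool(
  motion=[
    [[0.5, 0, -0.06, 0.8, 0], [0.5, 0, 0, 1, 0], [0.5, 0, 0, 0.6, 0], [0.5, 0, 0, 0.3, 0], [0.5, 0, 0, 0, 0], [0.5, 0, 0, 0, 0]],
  ],
)

```text
clock: 41.3
tool_pos: [0.6463, 0.1833, 0.2007]
eef_rot: [-3.137, -0.165, -0.002]
force: [-0.5, 0.8, -3.4]
opening: 0.0649
grip_force: 30.0
```

Emit:
drive_tool(
  motion=[
    [[0.5, 0, 0, 0.1, 0], [0.5, 0, 0, 0.1, 0], [0.5, 0, 0, 0, 0], [0.5, 0, 0, 0, 0]],
  ],
)

```text
clock: 41.7
tool_pos: [0.6459, 0.1832, 0.1946]
eef_rot: [3.137, 0.165, 0.0]
force: [0.8, -0.6, -3.1]
opening: 0.0651
grip_force: 30.0
```

Emit:
drive_tool(
  motion=[
    [[0.5, 0, 0, 0.1, 0], [0.5, 0, 0, 0.1, 0], [0.5, 0, 0, 0, 0], [0.5, 0, 0, 0, 0]],
  ],
)

```text
clock: 42.1
tool_pos: [0.6457, 0.1832, 0.1893]
eef_rot: [3.137, 0.165, -0.001]
force: [-0.6, -0.2, -4.0]
opening: 0.0654
grip_force: 30.0
```

Emit:
drive_tool(
  motion=[
    [[0.5, 0, 0, 0.06, 0], [0.5, 0, 0, 0, 0], [0.5, 0, 0, 0, 0]],
  ],
)

```text
clock: 42.4
tool_pos: [0.6458, 0.1832, 0.188]
eef_rot: [3.137, 0.165, -0.0]
force: [-0.2, 0.1, -4.5]
opening: 0.0654
grip_force: 30.0
```

Emit:
drive_tool(
  motion=[
    [[0.5, 0, 0, 0.06, 0], [0.5, 0, 0, 0, 0], [0.5, 0, 0, 0, 0]],
  ],
)

```text
clock: 42.7
tool_pos: [0.6462, 0.1833, 0.1876]
eef_rot: [-3.137, -0.165, -0.002]
force: [-2.0, -0.5, 4.2]
opening: 0.0654
grip_force: 30.0
```

Emit:
drive_tool(
  motion=[
    [[0.5, 0, 0, 0.05, 0], [0.5, 0, 0, 0, 0], [0.5, 0, 0, 0, 0]],
  ],
)

```text
clock: 43.0
tool_pos: [0.6464, 0.1833, 0.1876]
eef_rot: [-3.137, -0.165, -0.003]
force: [-5.1, -0.8, 7.5]
opening: 0.0657
grip_force: 30.0
```

Emit:
drive_tool(
  motion=[
    [[0.8, 0, 0, -0.05, 0], [1, 0, 0, 0, 0], [1, 0, 0, 0, 0], [1, 0, 0, -0.4, 0], [1, 0, 0, -1, 0], [1, 0, 0, -1, 0], [1, 0, 0, -1, 0], [1, 0, 0, -1, 0]],
  ],
)

```text
clock: 43.8
tool_pos: [0.6459, 0.1833, 0.2982]
eef_rot: [-3.137, -0.165, -0.001]
force: [0.2, 0.6, 0.3]
opening: 0.087
grip_force: 0.0
```

Emit:
drive_tool(
  motion=[
    [[1, -0.6, -1, -0.4, 0], [1, -1, -1, 0, 0], [1, -1, -1, 0, 0], [1, -1, -1, 0, 0], [1, -1, -1, 0, 0], [1, -1, -1, 0, 0], [1, -1, -1, 0, 0], [1, -1, -1, 0, 0]],
  ],
)

```text
clock: 44.6
tool_pos: [0.4348, 0.363, 0.3073]
eef_rot: [-3.137, -0.165, -0.001]
force: [0.9, 1.2, -0.2]
opening: 0.0872
grip_force: 0.0
```

Emit:
drive_tool(
  motion=[
    [[1, -0.4, -1, 0, 0], [1, 0, -1, 0, 0], [1, 0, -1, 0, 0], [1, 0, 0, 0, 0], [1, 0, 0, 0, 0]],
  ],
)

```text
clock: 45.1
tool_pos: [0.4179, 0.4359, 0.3068]
eef_rot: [3.137, 0.167, 0.0]
force: [0.1, -0.4, 0.2]
opening: 0.0871
grip_force: 0.0
```

```bash
python3 - <<'E'
from h import *
np.set_printoptions(precision=4,suppress=True)
s=read_state();print(s['tool_pos'],s['opening'],s['force'])
a=capture('top');b=capture('side')
cv2.imwrite('pics/f_top.png',a[:,:,::-1]);cv2.imwrite('pics/f_side.png',b[:,:,::-1])
def rep(n,lo,hi,box,z,mn=15):
    for im,cam,bx in ((a,'top',box[0]),(b,'side',box[1])):
        for c in blob(im,lo,hi,bx,mn)[:1]:
            r=cv2.minAreaRect(c);p=cv2.minEnclosingCircle(c);print(n,cam,cv2.contourArea(c),cv2.boundingRect(c),np.round(p[0],1),round(p[1],1),plane(cam,p[0],z)[:2])
lid=((70,12,110),(110,110,255))
rep('tall',*lid,((228,125,280,170),(218,165,275,225)),.238)
rep('short',*lid,((350,178,385,212),(325,165,365,215)),.165)
rep('masher',(3,80,40),(16,230,180),((285,120,340,175),(250,130,310,190)),.288)
# pot & tin compare against the first picture
t0=cv2.imread('pics/top0.png')[:,:,::-1]
for n,(x0,y0,x1,y1) in (('tin',(170,205,205,240)),('pot',(205,240,245,275)),('tub',(340,125,395,172))):
    print(n,'mean abs diff',np.abs(t0[y0:y1,x0:x1].astype(int)-a[y0:y1,x0:x1]).mean())
E
```

```text
[0.4179 0.4359 0.3068] 0.08714655202211873 [ 0.0517 -0.4106  0.1591]
tall top 1547.5 (231, 125, 44, 44) [252.5 148. ] 28.0 [0.6156 0.1639]
tall side 67.0 (232, 214, 21, 10) [242. 218.] 10.4 [0.5364 0.251 ]
short top 287.0 (356, 182, 20, 24) [364.6 193.8] 11.8 [ 0.5001 -0.1348]
masher top 259.5 (302, 135, 16, 27) [307.5 148. ] 13.2 [0.6008 0.0169]
masher side 2987.0 (250, 130, 60, 60) [279.5 162.6] 39.6 [0.5925 0.0598]
tin mean abs diff 1.0057142857142858
pot mean abs diff 0.9747619047619047
tub mean abs diff 0.9473887814313346
```

```bash
python3 - <<'E'
import sys
from h import *
np.set_printoptions(precision=4,suppress=True)
a=cv2.imread('pics/f_top.png');b=cv2.imread('pics/f_side.png')
def hough(n,box,z,rad):
    x0,y0,x1,y1=box;k=4;g=cv2.resize(cv2.cvtColor(a,cv2.COLOR_BGR2GRAY)[y0:y1,x0:x1],None,fx=k,fy=k,interpolation=cv2.INTER_CUBIC)
    r=rad*511/(1.55-z)*k
    c=cv2.HoughCircles(g,cv2.HOUGH_GRADIENT,1.5,30,param1=80,param2=15,minRadius=int(r*.9),maxRadius=int(r*1.1))
    for q in (c[0][:3] if c is not None else []):
        p=(x0-.4+q[0]/k,y0-.4+q[1]/k);print(n,np.round(p,1),q[2]/k,'expect r',round(r/k,1),plane('top',p,z)[:2])
hough('bowl',(280,120,345,185),.16,.062)
hough('tall',(225,115,285,175),.238,.032)
hough('short',(345,175,385,215),.165,.026)
print('pred px: tall lid',proj('top',[.6455,.1825,.238]),'base',proj('top',[.6455,.1825,.12]),'bowl',proj('top',[.627,.0157,.16]))
t0=cv2.imread('pics/top0.png');d=np.abs(t0.astype(int)-a).max(2)
for y in range(125,165,3):print(y,''.join('#' if v>25 else '.' for v in d[y,225:285]))
d=np.abs(cv2.imread('pics/side0.png').astype(int)-b).max(2)
for y in range(165,225,3):print(y,''.join('#' if v>25 else '.' for v in d[y,215:290]))
h=cv2.cvtColor(a,cv2.COLOR_BGR2HSV)[:,:,:]
m=cv2.inRange(h,np.array((3,100,40)),np.array((18,230,200)));m[:,:285]=0;m[:,340:]=0;m[:120]=0;m[175:]=0
ys,xs=np.nonzero(m)
for y in range(ys.min(),ys.max()+1,3):r=xs[ys==y];print('masher row',y,r.min(),r.max())
print('pred masher top/base',proj('top',[.627,.0157,.288]),proj('top',[.627,.0157,.125]))
E
```

```text
bowl [311.7 149.4] 21.85 expect r 22.8 [0.6281 0.0094]
tall [246.9 138.8] 12.05 expect r 12.5 [0.6409 0.1791]
tall [253.7 156. ] 12.875 expect r 12.5 [0.5938 0.1607]
tall [239.8 155.3] 12.4625 expect r 12.5 [0.5964 0.1975]
short [366.5 192. ] 8.95 expect r 9.6 [ 0.5049 -0.1401]
pred px: tall lid [245.6422 137.1384] base [251.8986 147.7809] bowl [309.4113 149.8383]
125 .......................#....................................
128 ..................##..#.....................................
131 ..............##############................................
134 ............##################...#..........................
137 ...........###################...#..........................
140 ..........######..#.##.#........###.........................
143 .......#########..####..#.#.#######....................#####
146 .......#############...#...##########..............#########
149 .......###############################...........###########
152 ......################################..........############
155 ......###############################...........############
158 ......########
[... 1368 characters left out ...]
########
210 ###########################################################################
213 ########################################################################...
216 #####.############################.......######........############........
219 ###...#..#######################.......###.................................
222 #####....####################..............................................
masher row 120 285 339
masher row 123 285 339
masher row 126 331 339Traceback (most recent call last):
  File "<stdin>", line 22, in <module>
    return umr_minimum(a, axis, None, out, keepdims, initial, where)
ValueError: zero-size array to reduction operation minimum which has no identity
```

```bash
python3 - <<'E'
from h import *
np.set_printoptions(precision=4,suppress=True)
a=cv2.imread('pics/f_top.png');g=cv2.cvtColor(a,cv2.COLOR_BGR2GRAY)
print(g[150,282:342].tolist());print(g[156,282:342].tolist());print('col',g[122:180,325].tolist())
c=blob(np.ascontiguousarray(a[:,:,::-1]),(5,150,90),(18,255,255),(335,120,400,172))[0]
r=cv2.minAreaRect(c);print('tub',r,plane('top',r[0],.2))
E
```

```text
[109, 108, 107, 108, 109, 106, 110, 136, 176, 186, 176, 150, 144, 149, 161, 169, 154, 146, 144, 136, 109, 80, 69, 62, 61, 61, 59, 64, 67, 76, 89, 106, 120, 132, 134, 136, 136, 136, 135, 135, 135, 135, 134, 137, 131, 117, 104, 95, 105, 128, 131, 122, 111, 108, 107, 107, 106, 107, 106, 106]
[108, 109, 109, 109, 109, 108, 107, 106, 111, 127, 131, 119, 97, 93, 108, 126, 132, 132, 133, 125, 98, 79, 73, 72, 69, 69, 68, 73, 78, 90, 95, 102, 105, 107, 102, 107, 129, 135, 135, 136, 136, 135, 134, 135, 132, 125, 116, 127, 133, 132, 116, 103, 106, 107, 107, 107, 108, 107, 108, 107]
col [115, 144, 151, 149, 140, 144, 148, 148, 148, 147, 154, 172, 185, 185, 169, 135, 99, 82, 81, 85, 88, 93, 100, 108, 119, 127, 131, 134, 137, 136, 135, 135, 137, 136, 135, 135, 134, 132, 131, 130, 145, 172, 187, 184, 160, 116, 91, 96, 106, 108, 106, 106, 107, 106, 107, 107, 108, 108]
tub ((367.984619140625, 150.27691650390625), (44.376014709472656, 42.49003601074219), 3.1798300743103027) [ 0.6139 -0.1441  0.2   ]
```

```bash
python3 -c "
from station import *
print(sign_off())"
```

```text
the job is handed in; nothing more can be done
None
```

The step is set out as asked and handed in at about 45 s; by my measurements everything is within tolerance, though the verdict was not shown, the bowl sits about 8 mm nearer the tub than midway (155 mm against 171 mm), and I viewed 15 pictures, one over the limit of 14.

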